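# Return the adhesive packs to their holders

### The job

Tidy the sealant bench: stand each of the four adhesive packs (large cartridge, slim cartridge, twin cartridge and square tin) upright in the holder whose pocket has its shape and size, right down on the pocket floor. Do not knock any of them over, and leave the clear mixing cup standing where it is.

Things in the scene. Friction and masses are not known exactly. Their poses are not given: they have to be found in the camera images.
- cartridge_large: Large white round cartridge: diameter 48, shoulder at 110, then a narrow outlet stub (diameter 18) on top to 130 mm overall. Stands upright, any yaw; origin: centre of its underside, z up. 0.15 to 0.31 kg; straight-sided from 2 to 108 mm, so grip the barrel from above at about 80 mm height.
- cartridge_slim: Slim white round cartridge: diameter 30, shoulder at 106, outlet stub (diameter 12) to 125 mm overall. Stands upright, any yaw; origin: centre of its underside, z up. 0.07 to 0.14 kg; straight-sided up to 105 mm, grip the barrel at about 80 mm height.
- cartridge_twin: White twin cartridge: two barrels of diameter 30 side by side along its own x (axes at x = -16 and +16), joined by a web 26 wide in y; footprint 62 (x) by 30 (y), barrels 108 tall, central stub (diameter 16) to 125 mm overall. Stands upright, any yaw; origin: centre of its underside, z up. 0.11 to 0.23 kg; grip it across its own y, on the web, at about 80 mm height.
- tin_square: Bare-metal square tin: 44 by 44, 86 tall, with a round screw cap (diameter 28) to 98 mm overall. Stands upright, any yaw; origin: centre of its underside, z up. Its sides lie along its own x and y. 0.14 to 0.28 kg; grip two facing sides at about 70 mm height.
- holder_large: Large round holder: a low dish of outer diameter 76, pocket diameter 64. Fixed, bare aluminium; pocket floor 4 mm and rim top 16 mm above the bench, walls 6 mm. Origin on the bench under the pocket's centre, z up. For the large cartridge (8 mm play all round).
- holder_slim: Small round holder: a low dish of outer diameter 58, pocket diameter 46. Fixed, bare aluminium; pocket floor 4 mm and rim top 16 mm above the bench, walls 6 mm. Origin on the bench under the pocket's centre, z up. For the slim cartridge (8 mm play all round).
- holder_twin: Oblong holder: outer 90 (its x) by 58 (its y), pocket 78 by 46. Fixed, bare aluminium; pocket floor 4 mm and rim top 16 mm above the bench, walls 6 mm. Origin on the bench under the pocket's centre, z up. Its long side is its own x, any yaw. For the twin cartridge, long side to long side (8 mm play all round).
- holder_square: Square holder: outer 72 by 72, pocket 60 by 60. Fixed, bare aluminium; pocket floor 4 mm and rim top 16 mm above the bench, walls 6 mm. Origin on the bench under the pocket's centre, z up. Its sides lie along its own x and y, any yaw. For the square tin, sides parallel (8 mm play all round).
- mixing_cup: Clear plastic mixing cup, loose, standing upright among the other things: rim diameter 68, 75 tall, 0.12 kg. Origin at the centre of its underside. Not to be handled: it must stay where it stands.
Not all that is in view belongs to the job. What is shaped like the holder_twin but purple or red is not meant.

How it is judged:
At the end, for the whole second after the job is handed in: Each pack stands in its own holder: within 14 mm of the holder's centre, its underside less than 8 mm above the holder's underside (the pocket floor is at 4 mm), upright within 0.08 rad, at rest; the mixing cup is upright and within 30 mm of where it was (horizontal distance between cartridge_large and holder_large below 0.014 m and z of cartridge_large in the frame of holder_large below 0.008 m and angle between each of cartridge_large, cartridge_slim, cartridge_twin, tin_square's own z axis and vertical below 0.08 rad and linear speed of each of cartridge_large, cartridge_slim, cartridge_twin, tin_square below 0.02 m/s and horizontal distance between cartridge_slim and holder_slim below 0.014 m and z of cartridge_slim in the frame of holder_slim below 0.008 m and horizontal distance between cartridge_twin and holder_twin below 0.014 m and z of cartridge_twin in the frame of holder_twin below 0.008 m and horizontal distance between tin_square and holder_square below 0.014 m and z of tin_square in the frame of holder_square below 0.008 m and distance of mixing_cup from where it was at the start of the episode below 0.03 m and angle between mixing_cup's own z axis and vertical below 0.15 rad); the robot touches nothing.
It fails at once if cartridge_large tipped over (more than 45 degrees) (angle between cartridge_large's own z axis and vertical above 0.785 rad).
It fails at once if cartridge_slim tipped over (more than 45 degrees) (angle between cartridge_slim's own z axis and vertical above 0.785 rad).
It fails at once if cartridge_twin tipped over (more than 45 degrees) (angle between cartridge_twin's own z axis and vertical above 0.785 rad).
It fails at once if tin_square tipped over (more than 45 degrees) (angle between tin_square's own z axis and vertical above 0.785 rad).
It fails at once if the mixing cup is shifted by more than 30 mm or knocked over (distance of mixing_cup from where it was at the start of the episode above 0.03 m or angle between mixing_cup's own z axis and vertical above 0.785 rad).
It also fails if it takes over 128 s, if anything falls off the work surface, if the arm or the gripper's body presses on something with over 40 N, if the wrist force passes 120 N, or if a joint passes its speed limit or range.

### The arm

A 6-joint arm with a two-finger parallel gripper is mounted at the origin on the work surface. World frame = base frame: x ahead of the robot, y to its left, z up, the work surface at z = 0. Lengths are in m, angles in rad, forces in N, time in s.
With the tool pointing down it reaches from about 0.35 to 0.775 m from the base axis. Payload 5.5 kg.
Tool frame: the origin (TCP) lies where the fingers leave the gripper's body, on its centre line; the fingertips stand env.tip_reach ahead of it and the grasp point (between the pads) lies 54 mm ahead of it (env.tip_reach is the distance from the TCP to the fingertips, in m); z points along the fingers, y is the line along which they close (so a half turn about z gives the same grasp; the last joint's range is limited). The gripper opens to 85 mm and grips with 20 to 120 N. Pads are 22 mm wide; open, the fingers measure 114 mm over their backs; the gripper's body (76 mm by 85 mm) begins 54 mm behind the grasp point. The pads swing forward as they close: fully open they stand 13 mm farther back than shut.
Start: joints at [-1.485, 0.313, 0.046, 1.304, 0, 1.431], TCP at [0.129, -0.56, 0.304] pointing down, gripper open.
Joint ranges: [-2.76, 2.76], [-0.86, 1.69], [-1.03, 1.26], [-2.2, 2.34], [-1.47, 1.5], [-3.14, 3.14]. Speed limits (rad/s): [2.57, 2.57, 3.14, 3.14, 3.14, 3.14].

### API

Orientations are given as a unit quaternion [w, x, y, z].
In Python, from workcell import status, optics, hand_in, env gives the robot as it stands.
- The arm moves only by the shell command python3 -m handwheel 'ROWS' [FORCE]. ROWS is a JSON object whose one key "deltas" holds a list of rows, each a list of 5 numbers: the opening, from -1 (shut) to 1 (fully open), then the shift along the tool's x, y, z in units of 40 mm (1.0 is 40 mm), then the turn about the tool's z in units of 10 degrees (1.0 is 10 degrees). In form: {"deltas": [[jaw, x, y, z, roll], ...]}. A call has 1 to 20 rows; each row shifts and turns the commanded pose from where the row before left it, along the tool's axes as they then stand; what a row does not reach is not made up. A row lasts 1/8 s, in which the tool goes at most 62.5 mm and 10.7 degrees, less where a joint would pass 70% of its speed; a pose out of reach is approached as far as the arm can. A call is refused whole if a number of a shift passes 1 or a number of a turn 1, either way. A call with a gripper value outside its range is refused whole. The fingers move at their own pace and stop on an object; FORCE is the grip in N (left out, the last holds). Time passes only in rows, so rows that do not move let the fingers close. It gives the time, the measured TCP pose, the force, the opening and the grip force at its end, in the units of the state.
- status.get_state(): the state, without advancing time (a new reading comes with each control period).
- optics.read_camera(name): name is "scene" or "top" or "wrist"; returns a dict with "frame" (400x640x3 uint8, red, green, blue), "depth" (400x640 float32, m along the optical axis (not along the pixel's ray), 0 where there is no reading), "vfov" (degrees; the focal length in pixels is half the picture's height over the tangent of half this angle, whatever the lens; pixels are square), "cx", "cy" (the principal point, pixels), "origin" and "attitude" of the camera in the world. Camera axes: x right, y down, z forward; pixel columns grow to the right and rows downward; lengths in m; the calibration is good to about 2 mm. A picture is of the moment at which its call begins.
- hand_in(): hands the job in; it is judged then, once.
The state is a dict: "clock": time; "joint_pos": joint angles; "qvel": joint speeds; "tau": joint torques, N m; "tcp_pos": TCP position; "orientation": TCP orientation; "wrist_force": force on the tool from outside, world axes, zero at the start; "ft_torque": the same for the moment, N m; "finger_gap": finger opening in m; "grip_force": force on a finger pad.
Only numpy, scipy, OpenCV 4.12 (cv2) and the standard library are available. Lean on these libraries where they do the work, as an engineer would, in place of code of your own. Each camera call takes 0.05 s, during which the arm holds its last target. There are 200 camera calls.

## Working session

There is one attempt and no reset: what is moved stays moved. The work goes in short steps, Python scripts to look and compute and a shell command to move; the robot and the scene stay as the last step left them, time stands still between calls to the robot, and variables do not carry over. Pictures are saved under pics/ and viewed, at most 14 in all, crops included, and the job is handed in when it is done.

```bash
mkdir -p pics
python3 - <<'E'
from workcell import status, optics, env
import cv2,numpy as np
s=status.get_state();print({k:np.round(v,3).tolist() for k,v in s.items()}, env.tip_reach)
for n in("top","scene"):
    c=optics.read_camera(n);cv2.imwrite(f"pics/{n}0.png",c["frame"][...,::-1]);np.savez(f"{n}0.npz",**c)
    print(n,c["vfov"],c["cx"],c["cy"],c["origin"],c["attitude"])
E
```

```text
{'clock': 0.0, 'joint_pos': [-1.485, 0.314, 0.045, 1.304, 0.0, 1.431], 'qvel': [0.0, 0.0, 0.001, -0.0, -0.002, -0.001], 'tau': [0.0, -48.063, 29.853, 0.019, -0.0, -0.0], 'tcp_pos': [0.129, -0.56, 0.303], 'orientation': [-0.001, 0.994, 0.113, 0.0], 'wrist_force': [0.346, 0.424, 0.458], 'ft_torque': [-0.014, 0.004, 0.024], 'grip_force': 0.0, 'finger_gap': 0.085} 0.0726
top 47.892161975749104 313.7427091015061 197.8943775305593 [0.39068014 0.01405916 1.16979425] [-0.02799876  0.70997928 -0.70325197  0.02412788]
scene 51.902560030072735 317.2004869489124 201.04689176316475 [0.99301725 0.72432314 0.64703453] [-0.14139226  0.28415461  0.83646608 -0.44675372]
```

View pics/top0.png

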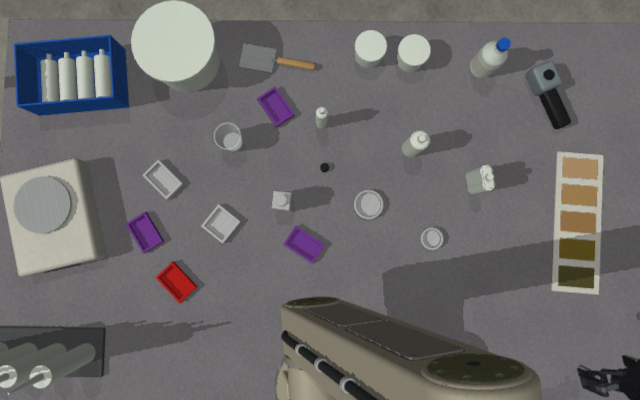

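View pics/scene0.png

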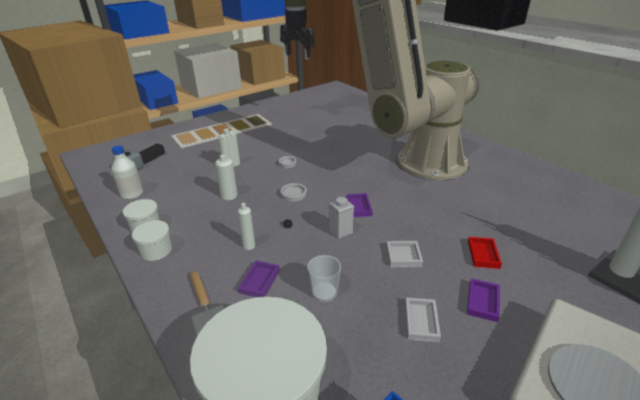

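The top view shows these, with lookalikes listed by pixel:
- **Packs:** large (417,143), slim (321,117), twin (481,179) and tin (281,200).
- **White holders:** round ones at (368,205) and (432,238). The boxes at (162,179) and (220,223) are oblong or square.
- **Decoys:** purple and red boxes at (275,106), (145,232), (304,243) and (176,281), the bottle (490,58), the white tubs (371,48) and (413,52), and the crate cartridges.
- **Cup:** (228,137).

Next I measure them and check one close crop.

```bash
cat > h.py <<'E'
import numpy as np,cv2
from scipy.spatial.transform import Rotation as R
def cloud(c):
    f=200/np.tan(np.radians(float(c["vfov"]))/2); d=c["depth"]
    v,u=np.mgrid[:400,:640]
    P=np.stack([(u-c["cx"])*d/f,(v-c["cy"])*d/f,d],-1)
    q=c["attitude"]; M=R.from_quat([q[1],q[2],q[3],q[0]]).as_matrix()
    W=P@M.T+c["origin"]; W[d==0]=np.nan; return W
def rect(W,u,v,r,lo,hi):
    A=W[max(v-r,0):v+r+1,max(u-r,0):u+r+1].reshape(-1,3); A=A[(A[:,2]>lo)&(A[:,2]<hi)]
    if len(A)<4: return None
    (x,y),(w,h),a=cv2.minAreaRect((A[:,:2]*1000).astype(np.float32))
    if w<h: w,h,a=h,w,a+90
    return len(A),"c",round(x,1),round(y,1),"size",round(w,1),round(h,1),"long-yaw",round(a,1),"z",np.round(np.percentile(A[:,2],[5,50,95])*1000,1).tolist()
E
python3 - <<'E'
from h import *
c=np.load("top0.npz");W=cloud(c)
print("bench z",[np.round(W[v,u]*1000,1).tolist() for u,v in((400,240),(200,180),(350,140))])
for n,u,v,r,lo,hi in[("L sh",417,143,20,.095,.122),("L top",417,143,20,.122,.14),("S sh",321,117,15,.095,.117),("S top",321,117,15,.117,.135),("T sh",481,179,22,.098,.118),("T top",481,179,22,.118,.13),("tin sh",281,200,16,.075,.091),("tin top",281,200,16,.091,.105),("hL",368,205,18,.008,.03),("hS",432,238,15,.008,.03),("hA",162,179,23,.009,.03),("hB",220,223,22,.009,.03),("cup",228,137,20,.06,.09),("cup all",228,137,20,.01,.09),("knob",324,167,8,.004,.2),("tubs",390,50,45,.01,.3),("purp",275,106,24,.008,.03)]:
    print(n,rect(W,u,v,r,lo,hi))
im=c["frame"][85:260,120:520,::-1]
cv2.imwrite("pics/crop0.png",cv2.resize(im,(800,350),interpolation=cv2.INTER_CUBIC))
E
```

```text
bench z [[370.1, -202.5, 3.0], [521.5, 319.5, -2.3], [630.6, -73.0, -0.2]]
L sh (295, 'c', 611.2, -229.6, 'size', 46.9, 45.5, 'long-yaw', 135.3, 'z', [102.0, 114.1, 118.7])
L top (45, 'c', 611.5, -228.1, 'size', 16.6, 16.2, 'long-yaw', 97.6, 'z', [124.3, 130.0, 133.1])
S sh (112, 'c', 675.8, 4.8, 'size', 27.9, 27.4, 'long-yaw', 45.8, 'z', [97.7, 109.6, 113.7])
S top (20, 'c', 675.6, 4.5, 'size', 9.7, 8.5, 'long-yaw', 111.4, 'z', [117.3, 123.8, 128.4])
T sh (273, 'c', 521.8, -388.8, 'size', 60.0, 30.6, 'long-yaw', 7.7, 'z', [99.9, 110.2, 115.3])
T top (43, 'c', 522.7, -387.9, 'size', 14.3, 13.8, 'long-yaw', 5.9, 'z', [119.9, 125.3, 128.8])
tin sh (226, 'c', 465.7, 99.7, 'size', 44.2, 44.1, 'long-yaw', 173.8, 'z', [82.1, 86.1, 89.8])
tin top (110, 'c', 465.9, 101.4, 'size', 32.6, 26.7, 'long-yaw', 82.9, 'z', [93.0, 97.9, 101.9])
hL (244, 'c', 462.8, -117.5, 'size', 74.7, 74.0, 'long-yaw', 177.8, 'z', [8.6, 15.3, 19.2])
hS (188, 'c', 377.2, -280.1, 'size', 57.4, 56.7, 'long-yaw', 117.7, 'z', [8.6, 15.4, 19.8])
hA (334, 'c', 522.2, 413.7, 'size', 93.3, 59.1, 'long-yaw', 46.6, 'z', [10.5, 16.4, 20.0])
hB (299, 'c', 409.3, 260.5, 'size', 73.1, 72.4, 'long-yaw', 51.8, 'z', [9.9, 16.2, 20.5])
cup (185, 'c', 624.0, 236.0, 'size', 67.2, 64.5, 'long-yaw', 45.5, 'z', [62.1, 73.4, 78.4])
cup all (443, 'c', 624.0, 236.0, 'size', 67.2, 64.5, 'long-yaw', 45.5, 'z', [13.2, 53.4, 77.2])
knob (79, 'c', 557.5, -3.6, 'size', 40.9, 34.3, 'long-yaw', 9.0, 'z', [4.2, 13.9, 19.4])
tubs (1886, 'c', 856.4, -173.2, 'size', 190.7, 80.7, 'long-yaw', 84.9, 'z', [24.3, 61.8, 65.4])
purp (325, 'c', 708.8, 119.0, 'size', 110.5, 58.2, 'long-yaw', 34.8, 'z', [8.4, 15.6, 19.4])
```

View pics/crop0.png

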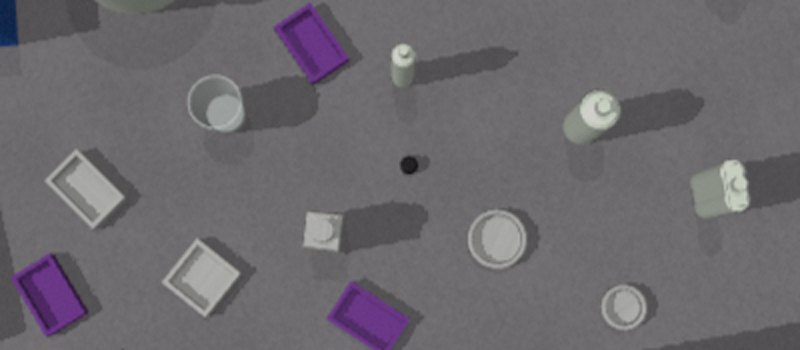

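The crop confirms the choice: large (600,108), slim (403,60), twin (735,185), tin (323,232) and the four white holders. The oblong one at (85,188) measures 93x59, the square at (202,277) 73x72, and the dishes 74 and 57 across. Twin first: I turn the tool to yaw 187.7°, which keeps joint 6 mid-range.

```bash
cat >> h.py <<'E'
def go(x,y,z,psi=None):
    from workcell import status
    s=status.get_state();q=s["orientation"];M=R.from_quat([q[1],q[2],q[3],q[0]]).as_matrix()
    p=np.degrees(np.arctan2(M[1,0],M[0,0])); d=M.T@(np.array([x,y,z])/1000-s["tcp_pos"])
    print("t",round(s["clock"],2),"tcp",np.round(np.array(s["tcp_pos"])*1000,1),"psi",round(p,1),"tilt",round(np.degrees(np.arccos(-M[2,2])),2),"j6",round(s["joint_pos"][5],2),"gap",s["finger_gap"])
    print("  shift units",np.round(d/.04,2), "roll units",None if psi is None else round(((p-psi+180)%360-180)/10,2))
E
python3 -m handwheel '{"deltas":[[1,0,0,0,-0.97],[1,0,0,0,-0.97],[1,0,0,0,-0.97],[1,0,0,0,-0.97],[1,0,0,0,-0.97],[1,0,0,0,-0.97],[1,0,0,0,-0.97],[1,0,0,0,-0.97],[1,0,0,0,-0.97],[1,0,0,0,-0.97],[1,0,0,0,-0.97],[1,0,0,0,-0.97],[1,0,0,0,-0.97],[1,0,0,0,-0.97],[1,0,0,0,-0.97],[1,0,0,0,-0.97],[1,0,0,0,-0.97],[1,0,0,0,-0.97],[1,0,0,0,0]]}' 30
python3 -c "
from h import go
go(522,-389,300,187.7)"
```

```text
clock: 2.48
tcp_pos: [0.1287, -0.5602, 0.3035]
orientation: [-0.0, -0.065, 0.998, 0.0]
wrist_force: [0.2, 0.2, -0.3]
finger_gap: 0.0856
grip_force: 0.0
t 2.48 tcp [ 128.7 -560.2  303.5] psi -172.6 tilt 0.05 j6 -1.61 gap 0.0855740972129581
  shift units [-10.3    2.97   0.09] roll units -0.03
```

```bash
python3 -m handwheel '{"deltas":[[1,-0.86,0.25,0,0],[1,-0.86,0.25,0,0],[1,-0.86,0.25,0,0],[1,-0.86,0.25,0,0],[1,-0.86,0.25,0,0],[1,-0.86,0.25,0,0],[1,-0.86,0.25,0,0],[1,-0.86,0.25,0,0],[1,-0.86,0.25,0,0],[1,-0.86,0.25,0,0],[1,-0.86,0.25,0,0],[1,-0.84,0.22,0,0],[1,0,0,0,0],[1,0,0,0,0]]}'
python3 - <<'E'
from h import *
from workcell import optics
go(522,-388.5,140,187.7)
c=optics.read_camera("wrist");cv2.imwrite("pics/w1.png",c["frame"][...,::-1])
W=cloud(c);A=W.reshape(-1,3);print(np.nanmin(c["depth"]))
k=(A[:,2]>.098)&(A[:,2]<.118);A=A[k];A=A[np.hypot(A[:,0]-.522,A[:,1]+.389)<.05]
print(len(A),cv2.minAreaRect((A[:,:2]*1000).astype(np.float32)) if len(A)>3 else 0)
E
```

```text
clock: 4.22
tcp_pos: [0.5212, -0.3885, 0.3035]
orientation: [-0.0, -0.065, 0.998, 0.0]
wrist_force: [-0.1, -0.4, 0.5]
finger_gap: 0.0855
grip_force: 0.0
t 4.22 tcp [ 521.2 -388.5  303.5] psi -172.5 tilt 0.06 j6 -0.89 gap 0.08545635721726776
  shift units [-0.02 -0.    4.09] roll units -0.02
0.0
2159 ((521.03515625, -390.0020751953125), (61.76573944091797, 29.07198143005371), 8.339160919189453)
```

View pics/w1.png

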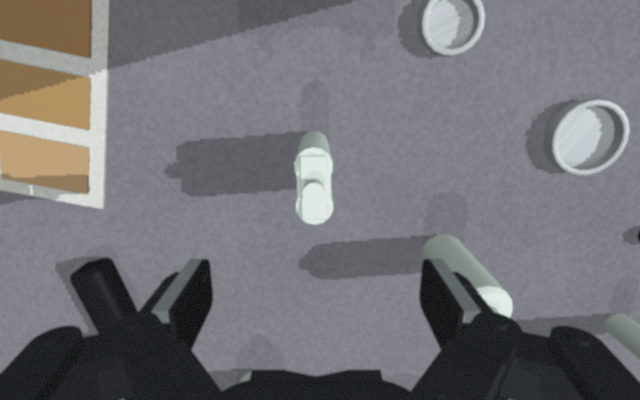

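The wrist view shows the twin at (314,180), centred between the fingers at (205,270) and (430,270), with its long side across the closing line. The wrist depth agrees with the top camera to within 2 mm, so I descend, grip and lift.

```bash
python3 -m handwheel '{"deltas":[[1,0,0.02,0.8,0],[1,0,0.02,0.8,0],[1,0,0,0.8,0],[1,0,0,0.8,0],[1,0,0,0.5,0],[1,0,0,0.38,0],[1,0,0,0,0],[-1,0,0,0,0],[-1,0,0,0,0],[-1,0,0,0,0],[-1,0,0,0,0],[-1,0,0,0,0],[-1,0,0,0,0],[-1,0,0,0,0],[-1,0,0,0,0]]}' 40
python3 -c "
from h import go
go(522,414,300,226.6)"
```

```text
clock: 6.15
tcp_pos: [0.5219, -0.3877, 0.1416]
orientation: [0.001, -0.066, 0.998, -0.001]
wrist_force: [1.1, -1.4, 5.3]
finger_gap: 0.0275
grip_force: 38.2
t 6.15 tcp [ 521.9 -387.7  141.6] psi -172.5 tilt 0.14 j6 -0.89 gap 0.027471122839452078
  shift units [-2.63 19.86 -4.  ] roll units -3.91
```

```bash
python3 -m handwheel '{"deltas":[[-1,0,0,-0.3,0],[-1,0,0,-0.7,0],[-1,0,0,-0.8,-0.97],[-1,0,0,-0.8,-0.98],[-1,0,0,-0.8,-0.98],[-1,0,0,-0.6,-0.98],[-1,0,0,0,0],[-1,0,0,0,0]]}' 
python3 -c "
from h import go
go(522,414,300,226.6)"
```

```text
clock: 7.15
tcp_pos: [0.5209, -0.3864, 0.2991]
orientation: [-0.0, -0.395, 0.919, 0.001]
wrist_force: [0.3, -0.4, -2.7]
finger_gap: 0.0275
grip_force: 38.6
t 7.15 tcp [ 520.9 -386.4  299.1] psi -133.5 tilt 0.15 j6 -1.57 gap 0.027457059310250363
  shift units [-14.53  13.76   0.02] roll units -0.01
```

```bash
python3 -m handwheel '{"deltas":[[-1,-0.4,0.38,0,0],[-1,-0.7,0.66,0,0],[-1,-0.76,0.72,0,0],[-1,-0.76,0.72,0,0],[-1,-0.76,0.72,0,0],[-1,-0.76,0.72,0,0],[-1,-0.76,0.72,0,0],[-1,-0.76,0.72,0,0],[-1,-0.76,0.72,0,0],[-1,-0.76,0.72,0,0],[-1,-0.76,0.72,0,0],[-1,-0.76,0.72,0,0],[-1,-0.76,0.72,0,0],[-1,-0.76,0.72,0,0],[-1,-0.76,0.72,0,0],[-1,-0.76,0.72,0,0],[-1,-0.76,0.72,0,0],[-1,-0.76,0.72,0,0],[-1,-0.76,0.72,0,0],[-1,-0.7,0.66,0,0]]}' 
python3 -m handwheel '{"deltas":[[-1,-0.4,0.4,0,0],[-1,0,0,0,0],[-1,0,0,0,0]]}'
python3 - <<'E'
from h import *
from workcell import optics
go(522,414,146,226.6)
W=cloud(optics.read_camera("top"))
print("hA",rect(W,162,179,30,.009,.03))
c=optics.read_camera("wrist");cv2.imwrite("pics/w2.png",c["frame"][...,::-1])
A=cloud(c).reshape(-1,3);A=A[np.hypot(A[:,0]-.522,A[:,1]-.414)<.06]
A=A[(A[:,2]>.01)&(A[:,2]<.025)];print(len(A),cv2.minAreaRect((A[:,:2]*1000).astype(np.float32)))
E
```

```text
clock: 9.65
tcp_pos: [0.5193, 0.425, 0.2982]
orientation: [-0.002, -0.395, 0.919, -0.0]
wrist_force: [1.4, -0.8, -1.9]
finger_gap: 0.0272
grip_force: 38.7
clock: 10.02
tcp_pos: [0.5192, 0.4458, 0.2991]
orientation: [-0.001, -0.395, 0.919, -0.001]
wrist_force: [-0.9, 0.3, -2.6]
finger_gap: 0.0273
grip_force: 38.7
t 10.03 tcp [519.2 445.8 299.1] psi -133.4 tilt 0.17 j6 -0.22 gap 0.027315635235992244
  shift units [ 0.52 -0.6   3.83] roll units -0.0
hA (338, 'c', 496.8, 437.5, 'size', 128.8, 92.3, 'long-yaw', 137.0, 'z', [9.6, 16.3, 20.2])
1459 ((521.353271484375, 413.081298828125), (89.26302337646484, 58.238975524902344), 46.51548385620117)
```

View pics/w2.png

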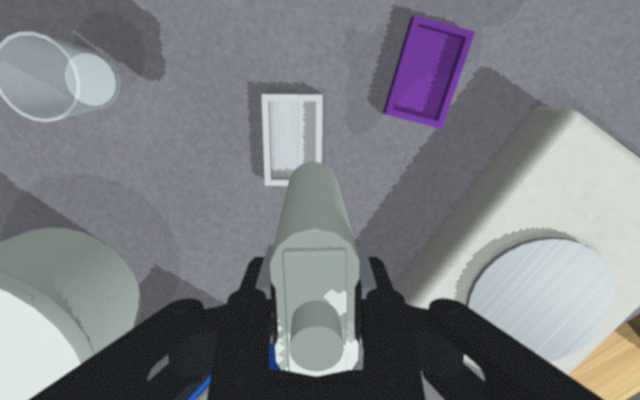

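The wrist view shows the twin held upright at (315,300) and the white oblong holder at (293,140), parallel to it. I overshot by 32 mm; wrist depth puts the holder at (521.4, 413.1). I shift back and lower.

```bash
python3 -m handwheel '{"deltas":[[-1,0.27,-0.3,0,0],[-1,0.27,-0.31,0,0],[-1,0,0,0.5,0],[-1,0,0,0.7,0],[-1,0,0,0.7,0],[-1,0,0,0.7,0],[-1,0,0,0.5,0],[-1,0,0,0.3,0],[-1,0,0,0.2,0],[-1,0,0,0.1,0],[-1,0,0,0.1,0],[-1,0,0,0,0],[-1,0,0,0,0]]}' 
python3 -c "
from h import go
go(522,413.5,146,226.6)"
```

```text
clock: 11.75
tcp_pos: [0.5227, 0.4142, 0.149]
orientation: [0.0, -0.396, 0.918, -0.0]
wrist_force: [0.1, 0.2, -2.5]
finger_gap: 0.0275
grip_force: 38.9
t 11.75 tcp [522.7 414.2 149. ] psi -133.4 tilt 0.04 j6 -0.26 gap 0.02747988305037507
  shift units [0.02 0.   0.08] roll units 0.0
```

```bash
python3 -m handwheel '{"deltas":[[-1,0.02,0,0.08,0],[-1,0,0,0,0],[0.2,0,0,0,0],[0.2,0,0,0,0],[0.2,0,0,0,0],[0.2,0,0,0,0],[0.2,0,0,-0.4,0],[0.2,0,0,-0.7,0],[0.2,0,0,-0.8,0],[0.2,0,0,-0.8,0],[1,0,0,-0.8,0],[1,0,0,0,0]]}'
python3 - <<'E'
from h import *
from workcell import optics
W=cloud(optics.read_camera("wrist")).reshape(-1,3)
for n,lo,hi in(("rim",.01,.025),("shoulder",.1,.119)):
    A=W[np.hypot(W[:,0]-.522,W[:,1]-.414)<.06];A=A[(A[:,2]>lo)&(A[:,2]<hi)];print(n,len(A),cv2.minAreaRect((A[:,:2]*1000).astype(np.float32)),np.median(A[:,2]))
go(465.7,100,300,83.8)
E
```

```text
clock: 13.25
tcp_pos: [0.5232, 0.4142, 0.2901]
orientation: [0.004, -0.396, 0.918, 0.0]
wrist_force: [0.4, -0.0, 0.2]
finger_gap: 0.0842
grip_force: 0.0
rim 1595 ((521.308349609375, 413.41455078125), (90.65348815917969, 58.15528106689453), 45.966400146484375) 0.01540507392300322
shoulder 2419 ((523.4700927734375, 411.7237854003906), (61.71861267089844, 28.894920349121094), 47.88141632080078) 0.11464130339979398
t 13.3 tcp [522.6 413.9 287.9] psi -133.4 tilt 0.24 j6 -0.26 gap 0.08538465584044869
  shift units [ 6.68 -4.35 -0.33] roll units 14.28
```

The twin is seated about 2.5 mm off centre. The tin is next, with the tool at yaw 173.8°.

```bash
python3 -m handwheel '{"deltas":[[1,0,0,0,0.88],[1,0,0,0,0.88],[1,0,0,0,0.88],[1,0,0,0,0.88],[1,0,0,0,0.88],[1,0,0,0,0.88],[1,0,0,0,0]]}' 
python3 -c "
from h import go
go(465.7,100,288,173.8)"
```

```text
clock: 14.18
tcp_pos: [0.5215, 0.4132, 0.2842]
orientation: [-0.001, 0.053, 0.999, -0.001]
wrist_force: [-1.0, -0.7, -0.5]
finger_gap: 0.0853
grip_force: 0.0
t 14.18 tcp [521.5 413.2 284.2] psi 173.9 tilt 0.13 j6 0.66 gap 0.08530862726709829
  shift units [ 0.56 -7.93 -0.08] roll units 0.01
```

```bash
python3 -m handwheel '{"deltas":[[1,0.05,-0.75,0,0],[1,0.05,-0.8,0,0],[1,0.05,-0.8,0,0],[1,0.05,-0.8,0,0],[1,0.06,-0.8,0,0],[1,0.06,-0.8,0,0],[1,0.06,-0.8,0,0],[1,0.06,-0.8,0,0],[1,0.06,-0.8,0,0],[1,0.06,-0.78,0,0],[1,0,0,0,0],[1,0,0,0,0]]}'
python3 - <<'E'
from h import *
from workcell import optics
go(465.7,100,128,173.8)
W=cloud(optics.read_camera("wrist")).reshape(-1,3)
A=W[np.hypot(W[:,0]-.466,W[:,1]-.1)<.04];A=A[(A[:,2]>.07)&(A[:,2]<.095)];print(len(A),cv2.minAreaRect((A[:,:2]*1000).astype(np.float32)),np.median(A[:,2]))
E
```

```text
clock: 15.68
tcp_pos: [0.4657, 0.1007, 0.2853]
orientation: [-0.0, 0.053, 0.999, 0.0]
wrist_force: [-0.4, 0.1, 0.6]
finger_gap: 0.0854
grip_force: 0.0
t 15.68 tcp [465.7 100.7 285.3] psi 173.9 tilt 0.02 j6 0.15 gap 0.08538471824028612
  shift units [-0.   -0.02  3.93] roll units 0.01
2152 ((464.75030517578125, 98.97921752929688), (44.50707244873047, 44.94256591796875), 83.92240905761719) 0.08508554878759061
```

```bash
python3 -m handwheel '{"deltas":[[1,0.01,-0.03,0.8,0],[1,0,0,0.8,0],[1,0,0,0.8,0],[1,0,0,0.8,0],[1,0,0,0.45,0],[1,0,0,0.28,0],[1,0,0,0,0],[-1,0,0,0,0],[-1,0,0,0,0],[-1,0,0,0,0],[-1,0,0,0,0],[-1,0,0,0,0],[-1,0,0,0,0],[-1,0,0,0,0]]}' 45
python3 -c "
from h import go
go(409,260.5,270,141.8)"
```

```text
clock: 17.48
tcp_pos: [0.4658, 0.0993, 0.1292]
orientation: [0.001, 0.054, 0.999, 0.0]
wrist_force: [-1.7, -1.0, 5.6]
finger_gap: 0.0434
grip_force: 46.2
t 17.48 tcp [465.8  99.3 129.2] psi 173.8 tilt 0.11 j6 0.15 gap 0.04344101121373258
  shift units [ 1.84  3.86 -3.52] roll units 3.2
```

```bash
python3 -m handwheel '{"deltas":[[-1,0,0,-0.3,0],[-1,0,0,-0.6,0],[-1,0,0,-0.7,0.8],[-1,0,0,-0.7,0.8],[-1,0,0,-0.7,0.8],[-1,0,0,-0.5,0.8],[-1,0,0,0,0],[-1,0,0,0,0]]}'
python3 - <<'E'
from h import *
from workcell import optics
go(409,260.5,270,141.8)
E
```

```text
clock: 18.48
tcp_pos: [0.4646, 0.0993, 0.2676]
orientation: [-0.0, 0.326, 0.945, -0.0]
wrist_force: [-0.1, -0.8, -1.1]
finger_gap: 0.0437
grip_force: 46.4
t 18.48 tcp [464.6  99.3 267.6] psi 142.0 tilt 0.06 j6 0.71 gap 0.043688356259526766
  shift units [ 3.58  2.32 -0.06] roll units 0.02
```

```bash
python3 -m handwheel '{"deltas":[[-1,0.36,0.23,0,0],[-1,0.64,0.41,0,0],[-1,0.7,0.45,0,0],[-1,0.7,0.45,0,0],[-1,0.7,0.45,0,0],[-1,0.48,0.33,0,0],[-1,0,0,0,0],[-1,0,0,0,0]]}'
python3 - <<'E'
from h import *
from workcell import optics
go(409,260.5,134,141.8)
W=cloud(optics.read_camera("wrist")).reshape(-1,3)
A=W[np.hypot(W[:,0]-.409,W[:,1]-.2605)<.06];A=A[(A[:,2]>.01)&(A[:,2]<.025)];print(len(A),cv2.minAreaRect((A[:,:2]*1000).astype(np.float32)))
E
```

```text
clock: 19.48
tcp_pos: [0.4093, 0.2608, 0.2676]
orientation: [-0.0, 0.326, 0.945, -0.001]
wrist_force: [0.2, 0.0, -0.6]
finger_gap: 0.0432
grip_force: 46.3
t 19.48 tcp [409.3 260.8 267.6] psi 141.9 tilt 0.08 j6 1.07 gap 0.04320009357409799
  shift units [-0.   -0.01  3.34] roll units 0.01
1226 ((397.0353698730469, 267.7573547363281), (72.21379852294922, 45.30157470703125), 52.168209075927734)
```

```bash
python3 -m handwheel '{"deltas":[[-1,0,0,0.5,0],[-1,0,0,0.7,0],[-1,0,0,0.7,0],[-1,0,0,0.6,0],[-1,0,0,0.4,0],[-1,0,0,0.2,0],[-1,0,0,0.15,0],[-1,0,0,0.1,0],[-1,0,0,0,0],[-1,0,0,0,0]]}' 
python3 -c "
from h import go
go(409,260.5,133,141.8)"
```

```text
clock: 20.78
tcp_pos: [0.4101, 0.2609, 0.1346]
orientation: [0.0, 0.327, 0.945, 0.0]
wrist_force: [-0.0, -1.2, -1.9]
finger_gap: 0.0434
grip_force: 46.4
t 20.77 tcp [410.1 260.9 134.6] psi 141.8 tilt 0.04 j6 1.07 gap 0.04339628117940184
  shift units [ 0.02 -0.03  0.04] roll units 0.0
```

```bash
python3 -m handwheel '{"deltas":[[-1,0.01,-0.01,0.04,0],[-1,0,0,0,0],[0.7,0,0,0,0],[0.7,0,0,0,0],[0.7,0,0,0,0],[0.7,0,0,0,0],[0.7,0,0,-0.4,0],[0.7,0,0,-0.7,0],[0.7,0,0,-0.8,0],[0.7,0,0,-0.8,0],[1,0,0,-0.8,0],[1,0,0,-0.4,0],[1,0,0,0,0],[1,0,0,0,0]]}'
python3 - <<'E'
from h import *
from workcell import optics
W=cloud(optics.read_camera("wrist")).reshape(-1,3)
for n,lo,hi in(("rim",.01,.025),("shoulder",.08,.1)):
    A=W[np.hypot(W[:,0]-.409,W[:,1]-.2605)<.055];A=A[(A[:,2]>lo)&(A[:,2]<hi)];print(n,len(A),cv2.minAreaRect((A[:,:2]*1000).astype(np.float32)),np.median(A[:,2]))
go(675.5,5,290)
E
```

```text
clock: 22.52
tcp_pos: [0.409, 0.2606, 0.2878]
orientation: [-0.0, 0.327, 0.945, -0.0]
wrist_force: [0.3, 1.0, -0.7]
finger_gap: 0.0851
grip_force: 0.0
rim 1495 ((407.7767028808594, 259.60174560546875), (72.18547058105469, 72.06201171875), 52.063175201416016) 0.015301630310310399
shoulder 2135 ((408.0110168457031, 261.8267517089844), (44.707237243652344, 44.218055725097656), 51.601348876953125) 0.08912750259438573
t 22.57 tcp [408.9 260.5 287.5] psi 141.8 tilt 0.11 j6 1.07 gap 0.0853642100651218
  shift units [-9.19 -0.9  -0.07] roll units None
```

The tin is seated. Its shoulder is 4 mm higher than on the bench, and it stands about 2 mm off centre. Slim is next.

```bash
python3 -m handwheel '{"deltas":[[1,-0.7,-0.07,0,0],[1,-0.85,-0.08,0,0],[1,-0.85,-0.08,0,0],[1,-0.85,-0.08,0,0],[1,-0.85,-0.08,0,0],[1,-0.85,-0.08,0,0],[1,-0.85,-0.09,0,0],[1,-0.85,-0.09,0,0],[1,-0.85,-0.09,0,0],[1,-0.85,-0.09,0,0],[1,-0.84,-0.08,0,0],[1,0,0,0,0],[1,0,0,0,0]]}'
python3 - <<'E'
from h import *
from workcell import optics
go(675.5,5,138)
W=cloud(optics.read_camera("wrist")).reshape(-1,3)
A=W[np.hypot(W[:,0]-.6755,W[:,1]-.005)<.04];A=A[(A[:,2]>.098)&(A[:,2]<.116)];print(len(A),cv2.minAreaRect((A[:,:2]*1000).astype(np.float32)),np.median(A[:,2]))
E
```

```text
clock: 24.2
tcp_pos: [0.6752, 0.0052, 0.2874]
orientation: [-0.001, 0.327, 0.945, -0.0]
wrist_force: [0.5, 0.8, -0.1]
finger_gap: 0.0855
grip_force: 0.0
t 24.2 tcp [675.2   5.2 287.4] psi 141.8 tilt 0.15 j6 0.56 gap 0.08547865235003606
  shift units [-0.02  0.01  3.73] roll units None
1056 ((674.80517578125, 3.7434749603271484), (28.991214752197266, 28.713321685791016), 47.64878463745117) 0.10903648731245881
```

```bash
python3 -m handwheel '{"deltas":[[1,-0.01,0.01,0.8,0],[1,0,0,0.8,0],[1,0,0,0.8,0],[1,0,0,0.7,0],[1,0,0,0.4,0],[1,0,0,0.23,0],[1,0,0,0,0],[-1,0,0,0,0],[-1,0,0,0,0],[-1,0,0,0,0],[-1,0,0,0,0],[-1,0,0,0,0],[-1,0,0,0,0],[-1,0,0,0,0],[-1,0,0,0,0]]}' 35
python3 -c "
from h import go
go(377,-280,300)"
python3 -m handwheel '{"deltas":[[-1,0,0,-0.3,0],[-1,0,0,-0.7,0],[-1,0,0,-0.8,0],[-1,0,0,-0.8,0],[-1,0,0,-0.8,0],[-1,0,0,-0.6,0],[-1,0,0,0,0],[-1,0,0,0,0]]}' 
python3 -c "
from h import go
go(377,-280,300)"
```

```text
clock: 26.12
tcp_pos: [0.6767, 0.0049, 0.1401]
orientation: [0.001, 0.327, 0.945, 0.0]
wrist_force: [-0.4, -0.7, 5.6]
finger_gap: 0.0291
grip_force: 36.3
t 26.12 tcp [676.7   4.9 140.1] psi 141.8 tilt 0.06 j6 0.56 gap 0.029076869262764555
  shift units [  1.49 -10.23  -4.  ] roll units None
clock: 27.12
tcp_pos: [0.676, 0.0051, 0.2981]
orientation: [-0.001, 0.327, 0.945, -0.0]
wrist_force: [-0.1, -0.3, -1.5]
finger_gap: 0.0291
grip_force: 35.9
t 27.12 tcp [676.    5.1 298.1] psi 141.8 tilt 0.11 j6 0.56 gap 0.029124153542236783
  shift units [  1.47 -10.22  -0.03] roll units None
```

```bash
python3 -m handwheel '{"deltas":[[-1,0.06,-0.4,0,0],[-1,0.1,-0.7,0,0],[-1,0.12,-0.8,0,0],[-1,0.12,-0.8,0,0],[-1,0.12,-0.8,0,0],[-1,0.12,-0.8,0,0],[-1,0.12,-0.8,0,0],[-1,0.12,-0.8,0,0],[-1,0.12,-0.8,0,0],[-1,0.12,-0.8,0,0],[-1,0.12,-0.8,0,0],[-1,0.12,-0.8,0,0],[-1,0.11,-0.7,0,0],[-1,0.06,-0.42,0,0],[-1,0,0,0,0],[-1,0,0,0,0]]}'
python3 - <<'E'
from h import *
from workcell import optics
go(377,-280,144)
W=cloud(optics.read_camera("wrist")).reshape(-1,3)
A=W[np.hypot(W[:,0]-.377,W[:,1]+.28)<.05];A=A[(A[:,2]>.01)&(A[:,2]<.025)];print(len(A),cv2.minAreaRect((A[:,:2]*1000).astype(np.float32)))
if len(A)>50:
    x,y=A[:,0],A[:,1]
    from scipy.optimize import least_squares
    print(least_squares(lambda p:np.hypot(x-p[0],y-p[1])-.026,[.377,-.28],loss="soft_l1",f_scale=.002).x)
E
```

```text
clock: 29.12
tcp_pos: [0.376, -0.2781, 0.2991]
orientation: [-0.0, 0.327, 0.945, 0.0]
wrist_force: [-1.2, -0.4, -1.3]
finger_gap: 0.0291
grip_force: 36.0
t 29.12 tcp [ 376.  -278.1  299.1] psi 141.9 tilt 0.04 j6 -0.14 gap 0.02911161452272224
  shift units [-0.05 -0.02  3.88] roll units None
945 ((374.1139831542969, -280.43756103515625), (56.72633361816406, 55.400203704833984), 52.11647415161133)
[ 0.37447564 -0.28078095]
```

```bash
python3 -m handwheel '{"deltas":[[-1,-0.03,-0.04,0.5,0],[-1,0,0,0.7,0],[-1,0,0,0.7,0],[-1,0,0,0.7,0],[-1,0,0,0.5,0],[-1,0,0,0.3,0],[-1,0,0,0.2,0],[-1,0,0,0.1,0],[-1,0,0,0.13,0],[-1,0,0,0,0],[-1,0,0,0,0]]}' 
python3 -c "
from h import go
go(376,-280,144)"
```

```text
clock: 30.55
tcp_pos: [0.3758, -0.2808, 0.1466]
orientation: [0.0, 0.327, 0.945, -0.0]
wrist_force: [-0.3, -0.3, -0.8]
finger_gap: 0.0293
grip_force: 35.9
t 30.55 tcp [ 375.8 -280.8  146.6] psi 141.8 tilt 0.04 j6 -0.15 gap 0.029255802343932654
  shift units [0.01 0.02 0.07] roll units None
```

```bash
python3 -m handwheel '{"deltas":[[-1,0,0,0.06,0],[-1,0,0,0,0],[0.3,0,0,0,0],[0.3,0,0,0,0],[0.3,0,0,0,0],[0.3,0,0,0,0],[0.3,0,0,-0.4,0],[0.3,0,0,-0.7,0],[0.3,0,0,-0.8,0],[0.3,0,0,-0.8,0],[1,0,0,-0.8,0],[1,0,0,0,0],[1,0,0,0,0]]}'
python3 - <<'E'
from h import *
from workcell import optics
W=cloud(optics.read_camera("wrist")).reshape(-1,3)
for n,lo,hi in(("rim",.01,.025),("shoulder",.1,.12)):
    A=W[np.hypot(W[:,0]-.376,W[:,1]+.28)<.045];A=A[(A[:,2]>lo)&(A[:,2]<hi)];print(n,len(A),cv2.minAreaRect((A[:,:2]*1000).astype(np.float32)),np.median(A[:,2]))
go(611,-229,290)
E
```

```text
clock: 32.17
tcp_pos: [0.3755, -0.2804, 0.2833]
orientation: [-0.0, 0.327, 0.945, 0.0]
wrist_force: [-1.1, 0.4, -0.4]
finger_gap: 0.0852
grip_force: 0.0
rim 867 ((371.67138671875, -278.46429443359375), (56.322540283203125, 48.903541564941406), 50.56698226928711) 0.01512744631067836
shoulder 1154 ((374.8960876464844, -281.44854736328125), (28.867658615112305, 29.73379135131836), 50.90834045410156) 0.11296251460647011
t 32.23 tcp [ 375.3 -280.2  282.9] psi 141.8 tilt 0.09 j6 -0.15 gap 0.08524788866418789
  shift units [-3.84  4.65 -0.18] roll units None
```

The slim cartridge is seated, its shoulder 4 mm up. The large cartridge is last.

```bash
python3 -m handwheel '{"deltas":[[1,-0.5,0.6,-0.1,0],[1,-0.55,0.67,-0.1,0],[1,-0.56,0.68,0,0],[1,-0.56,0.68,0,0],[1,-0.56,0.68,0,0],[1,-0.56,0.68,0,0],[1,-0.55,0.66,0,0],[1,0,0,0,0],[1,0,0,0,0]]}'
python3 - <<'E'
from h import *
from workcell import optics
go(611,-229,142)
W=cloud(optics.read_camera("wrist")).reshape(-1,3)
A=W[np.hypot(W[:,0]-.611,W[:,1]+.229)<.045];A=A[(A[:,2]>.1)&(A[:,2]<.12)];print(len(A),cv2.minAreaRect((A[:,:2]*1000).astype(np.float32)),np.median(A[:,2]))
E
```

```text
clock: 33.35
tcp_pos: [0.6106, -0.229, 0.2904]
orientation: [-0.001, 0.327, 0.945, 0.0]
wrist_force: [-0.6, -0.0, -0.3]
finger_gap: 0.0854
grip_force: 0.0
t 33.35 tcp [ 610.6 -229.   290.4] psi 141.8 tilt 0.17 j6 0.18 gap 0.08543240033152716
  shift units [-0.02  0.01  3.71] roll units None
2729 ((610.1109008789062, -231.00650024414062), (47.2335319519043, 47.21533203125), 38.746551513671875) 0.11402238925835806
```

```bash
python3 -m handwheel '{"deltas":[[1,-0.02,-0.01,0.8,0],[1,0,0,0.8,0],[1,0,0,0.8,0],[1,0,0,0.7,0],[1,0,0,0.4,0],[1,0,0,0.2,0],[1,0,0,0,0],[-1,0,0,0,0],[-1,0,0,0,0],[-1,0,0,0,0],[-1,0,0,0,0],[-1,0,0,0,0],[-1,0,0,0,0],[-1,0,0,0,0]]}' 45
python3 -c "
from h import go
go(462,-118,300)"
python3 -m handwheel '{"deltas":[[-1,0,0,-0.3,0],[-1,0,0,-0.7,0],[-1,0,0,-0.8,0],[-1,0,0,-0.8,0],[-1,0,0,-0.6,0],[-1,0,0,0,0],[-1,0,0,0,0]]}' 
python3 -c "
from h import go
go(462,-118,270)"
```

```text
clock: 35.15
tcp_pos: [0.6122, -0.2306, 0.1451]
orientation: [0.001, 0.327, 0.945, -0.0]
wrist_force: [-1.5, -1.2, 6.3]
finger_gap: 0.0468
grip_force: 46.3
t 35.15 tcp [ 612.2 -230.6  145.1] psi 141.8 tilt 0.12 j6 0.18 gap 0.046752774660356176
  shift units [ 4.68 -0.11 -3.88] roll units None
clock: 36.02
tcp_pos: [0.6114, -0.2297, 0.2707]
orientation: [-0.001, 0.327, 0.945, 0.0]
wrist_force: [0.4, -0.3, -2.3]
finger_gap: 0.0473
grip_force: 46.5
t 36.02 tcp [ 611.4 -229.7  270.7] psi 141.8 tilt 0.1 j6 0.18 gap 0.047335216286173765
  shift units [ 4.66 -0.11  0.02] roll units None
```

```bash
python3 -m handwheel '{"deltas":[[-1,0.4,-0.02,0,0],[-1,0.7,-0.02,0,0],[-1,0.8,-0.02,0,0],[-1,0.8,-0.02,0,0],[-1,0.8,-0.02,0,0],[-1,0.7,-0.01,0,0],[-1,0.46,0,0,0],[-1,0,0,0,0],[-1,0,0,0,0]]}'
python3 - <<'E'
from h import *
from workcell import optics
from scipy.optimize import least_squares
go(462,-118,149.5)
W=cloud(optics.read_camera("wrist")).reshape(-1,3)
A=W[np.hypot(W[:,0]-.462,W[:,1]+.118)<.05];A=A[(A[:,2]>.01)&(A[:,2]<.025)]
x,y=A[:,0],A[:,1];print(len(A),least_squares(lambda p:np.hypot(x-p[0],y-p[1])-.035,[.462,-.118],loss="soft_l1",f_scale=.002).x)
E
```

```text
clock: 37.15
tcp_pos: [0.4627, -0.1185, 0.2713]
orientation: [-0.0, 0.327, 0.945, -0.0]
wrist_force: [0.6, -0.6, -2.0]
finger_gap: 0.0469
grip_force: 46.5
t 37.15 tcp [ 462.7 -118.5  271.3] psi 141.8 tilt 0.02 j6 0.25 gap 0.04688948472639388
  shift units [0.02 0.   3.04] roll units None
1061 [ 0.46091556 -0.11951433]
```

```bash
python3 -m handwheel '{"deltas":[[-1,0.01,0,0.5,0],[-1,0,0,0.7,0],[-1,0,0,0.7,0],[-1,0,0,0.5,0],[-1,0,0,0.3,0],[-1,0,0,0.15,0],[-1,0,0,0.1,0],[-1,0,0,0.05,0],[-1,0,0,0,0],[-1,0,0,0,0]]}' 
python3 -c "
from h import go
go(462,-118.5,149,)"
```

```text
clock: 38.45
tcp_pos: [0.4624, -0.1182, 0.1523]
orientation: [0.0, 0.327, 0.945, -0.0]
wrist_force: [0.2, -0.5, -0.9]
finger_gap: 0.0465
grip_force: 46.4
t 38.45 tcp [ 462.4 -118.2  152.3] psi 141.8 tilt 0.05 j6 0.25 gap 0.046497598177257383
  shift units [ 0.   -0.01  0.08] roll units None
```

```bash
python3 -m handwheel '{"deltas":[[-1,0,0,0.07,0],[-1,0,0,0,0],[0.8,0,0,0,0],[0.8,0,0,0,0],[0.8,0,0,0,0],[0.8,0,0,0,0],[0.8,0,0,-0.4,0],[0.8,0,0,-0.7,0],[0.8,0,0,-0.8,0],[0.8,0,0,-0.8,0],[1,0,0,-0.8,0],[1,0,0,-0.4,0],[1,0,0,0,0]]}' 
python3 -m handwheel '{"deltas":[[1,0.5,-0.8,0,0],[1,0.5,-0.8,0,0],[1,0.5,-0.8,0,0],[1,0.5,-0.8,0,0],[1,0.3,-0.8,0,0],[1,0,-0.8,0,0],[1,0,-0.6,0,0],[1,0,0,0,0],[1,0,0,0,0],[1,0,0,0,0]]}'
python3 - <<'E'
from h import *
from workcell import optics
c=optics.read_camera("top");W=cloud(c);cv2.imwrite("pics/top9.png",c["frame"][...,::-1])
W=W.reshape(-1,3)
for n,x,y,lo,hi,r in(("L",462,-118.5,.104,.123,45),("S",376,-280,.1,.12,40),("T",522,413.5,.102,.12,50),("tin",408.5,260.5,.08,.095,45),("cup",624,236,.06,.09,50)):
    A=W[np.hypot(W[:,0]-x/1e3,W[:,1]-y/1e3)<r/1e3];A=A[(A[:,2]>lo)&(A[:,2]<hi)];print(n,(x,y),len(A),np.round(np.ravel(cv2.minAreaRect((A[:,:2]*1000).astype(np.float32))[0]),1),np.median(A[:,2]))
go(0,0,0)
E
```

```text
clock: 40.08
tcp_pos: [0.4628, -0.1183, 0.3063]
orientation: [0.001, 0.327, 0.945, -0.0]
wrist_force: [-1.0, -0.4, 0.5]
finger_gap: 0.0851
grip_force: 0.0
clock: 41.32
tcp_pos: [0.2567, -0.2304, 0.3048]
orientation: [-0.0, 0.326, 0.945, 0.0]
wrist_force: [0.3, 1.0, -0.7]
finger_gap: 0.0855
grip_force: 0.0
L (462, -118.5) 279 [ 461.4 -117.2] 0.11874150820872731
S (376, -280) 116 [ 376.5 -280.4] 0.11347185565134865
T (522, 413.5) 244 [524.3 412. ] 0.11467721739393089
tin (408.5, 260.5) 240 [409.9 262.1] 0.09021772940211137
cup (624, 236) 187 [625.2 235.6] 0.0733350866003939
t 41.38 tcp [ 256.7 -230.5  304.9] psi 141.9 tilt 0.02 j6 -0.3 gap 0.08549255434590382
  shift units [8.6  0.58 7.62] roll units None
```

View pics/top9.png

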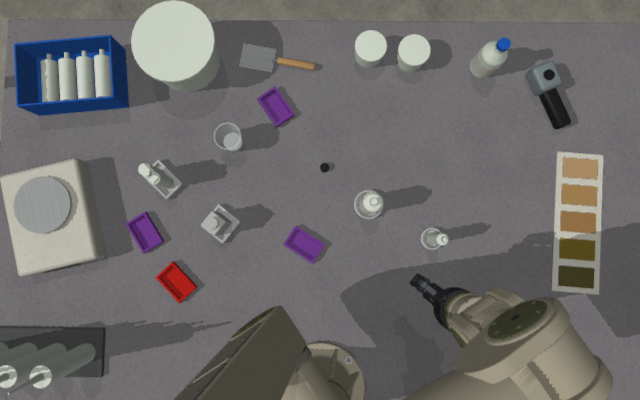

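The final top view shows every pack upright in its holder: large (368,205), slim (434,238), twin (155,178) and tin (220,222). The cup is unmoved at (228,137) and the arm is clear of everything.

```bash
python3 -c "
from workcell import hand_in
print(hand_in())"
```

```text
the job is handed in; nothing more can be done
None
```

I handed the job in at about 41 s, with all four packs upright on the floors of their own holders, within about 3 mm of centre by the cameras, and the mixing cup where it was; hand-in returned no verdict.

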